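Lift a baked biscuit off the sheet with a turner and set it on the cooling rack

ROBOT

A 7-joint arm with a two-finger parallel gripper is mounted at the origin on a cart in front of the work surface, level with it; the furniture and walls round the work are solid. World frame = base frame: x ahead of the robot, y to its left, z up, the work surface at z = 0. Lengths are in m, angles in rad, forces in N, time in s.
With the tool pointing down it reaches from about 0.425 to 0.925 m from the base axis. Payload 6.8 kg.
Tool frame: the origin (TCP) lies on the centre line of the jaws, within the pads' length; the fingertips stand 8 mm ahead of it and the grasp point (between the pads) lies 11 mm behind it; z points along the fingers, y is the line along which they close (so a half turn about z gives the same grasp; the last joint's range is limited). The gripper opens to 88 mm and grips with 3 to 60 N. Pads are 20 mm wide; open, the fingers measure 115 mm over their backs; the gripper's body (75 mm by 178 mm) begins 61 mm behind the grasp point.
Start: joints at [1.163, 0.477, 0.022, 1.555, -0.011, 1.109, -0.083], TCP at [0.199, -0.645, 0.231] pointing down, gripper open.
Joint ranges: [-2.96, 2.96], [-0.34, 2.1], [-1.41, 1.46], [0.24, 2.44], [-1.37, 4.51], [0.17, 1.92], [-2.96, 2.96]. Speed limits (rad/s): [2.39, 2.39, 3.14, 3.14, 3.14, 3.14, 3.14].

INTERFACE

Orientations are given as a unit quaternion [w, x, y, z].
In Python, from workcell import env gives the robot as it stands.
- The arm moves only by the tool step_arm, never from a script. Its argument "steps" is a list of rows, each an object of numbers: "x", "y", "z": the shift along the tool's x, y, z in units of 300 mm (1.0 is 300 mm); "wx", "wy", "wz": the turn, a rotation vector about the tool's x, y, z in units of pi/2 rad (1.0 is pi/2 rad). A call has 1 to 8 rows; each row is the pose to reach, as a shift and turn from the pose commanded when the call began, along the tool's axes at that moment; what a row does not reach only later rows make up. A row lasts 1/12 s, in which the tool goes at most 41.7 mm and 7.16 degrees, less where a joint would pass 70% of its speed; a pose out of reach is approached as far as the arm can. A call with a number of a shift or a turn outside -1 to 1 is refused whole. A call with a gripper value outside its range is refused whole. "hand" is the closure, from -1 (fully open) to 1 (shut), set as the call begins (left out, the last holds). The fingers move at their own pace and stop on an object; "force" is the grip in N (left out, the last holds). Time passes only in rows, so rows that repeat a pose let the fingers close. It gives the time, the measured TCP pose, the force, the opening and the grip force at its end, in the units of the state.
- env.sense(): the state, without advancing time (a new reading comes with each control period).
- env.read_camera(name): name is "scene" or "top" or "wrist"; returns the picture (420x560x3 uint8, red, green, blue); there is no depth.
- env.camera_model(name): a dict with "mtx" (3x3 intrinsics, pixels), "position" and "rotation" of the camera in the world. Camera axes: x right, y up, looking along -z (the intrinsics and any distortion apply to the point x, -y, -z); pixel columns grow to the right and rows downward; lengths in m; the calibration is good to about 2 mm. A picture is of the moment at which its call begins: read the wrist's pose just before it. camera_model takes no time and is no camera call; for the wrist camera it gives the pose at the moment of the call.
- env.job_done(): hands the job in; it is judged then, once.
Trained networks look in the newest picture that a camera, given by its name, has taken for a name from the list of things; names that differ only in an ending like _2 or _b are one class to them, and where a whole thing is asked for, a point or a joint stands for the part that bears it (a point fixed in the world has none). Each returns a list of dicts, best first, with "conf" (0 to 1); they miss things now and then, are a little off and sometimes report something else, mostly with a low value. They report only what shows in the picture. A call takes as long as a camera call.
- env.regions_of(camera, target): "region" (420x560 bool, what is visible of it) and "point" ([row, column] in pixels, amid what is visible of it).
- env.tip_of(camera, target): "point" ([row, column] in pixels: a listed point, or the origin of a listed thing).
The state is a dict: "time": time; "joints": joint angles; "qvel": joint speeds; "tau": joint torques, N m; "ee_pos": TCP position; "orientation": TCP orientation; "force": force on the tool from outside, world axes, zero at the start; "wrist_torque": the same for the moment, N m; "grip_width": finger opening in m; "grasp_force": force on a finger pad.
Only numpy, scipy, OpenCV 4.12 (cv2) and the standard library are available. Lean on these libraries where they do the work, as an engineer would, in place of code of your own. Each camera call takes 0.05 s, during which the arm holds its last target. There are 200 camera calls.

TASK

Slide the turner under the big oat biscuit on the baking sheet, all the way up to the divider bar but without ramming the sheet or the bar, lift it clear lying centred on the blade, and set it down gently, right side up, flat and in the middle of the wire cooling rack, without touching the biscuit with the gripper or dropping it. Then put the turner back on its blue mat, blade flat on the middle of the mat, and let go; leave the salt shaker and the mug alone.

Things in the scene. Friction and masses are not known exactly. Their poses are not given: they have to be found in the camera images.
- turner_grip (a point): Where to grip the loose offset turner (160 g): on the centre line of its black handle (125 mm long, 20 mm wide, 22 mm thick), which rises at 30 degrees backward from a bent neck. It stands by itself, blade flat on the blue mat. x points to the blade's front edge, y across, z up when the blade is flat. Handle ends: 72 mm back and 41 mm up; 36 mm forward and 21 mm down.
- turner_edge (a point): Middle of the straight front edge of the turner's slotted steel blade (100 x 90 mm, 2.5 mm thick), on the underside; axes as turner_grip. 150 mm in front of turner_grip and 42 mm below it.
- turner_blade (a point): Centre of the blade's upper face, 50 mm behind the front edge; axes as turner_grip. The biscuit is carried here; the neck begins to rise 48 mm behind. The biscuit is slippery on the blade (friction about 0.25: it starts to slide at a slope of 11 to 17 degrees); on sheet and rack its friction is about 0.6.
- biscuit: Loose round hard oat biscuit, brown with dark chips on top, 90 mm across, 15 mm thick, 60 to 130 g. Origin: centre of its underside, z out of its top. The underside is flat out to 33 mm from the centre, then slopes up to 5 mm at the rim, so a blade's edge can wedge under; pushed, it slides ahead of the blade until it meets the divider bar.
- baking_sheet: Dark steel baking sheet, fixed, 170 mm wide (y), 4 mm thick, open at the near end and the sides, a low lip at its far (+x) end 119 mm from the origin. Origin: on the worktop, 100 mm from the near end; x points to the lip. A rubber-faced aluminium divider bar, 14 mm high, is clamped across it; its near face stands 55 to 105 mm along x from the origin: just where must be felt or seen.
- sheet_top (a point): The point of the sheet's upper face above its origin (4 mm above the worktop); axes as the sheet's. The sheet and its divider bar may take up to 40 N from the turner; moderate contact (5 to 15 N) does no harm. The bar does not yield; a blade pushed along x over the sheet stops dead at it, with the biscuit then lying wholly on the blade.
- rack_center (a point): Centre of the top of the wire cooling rack: fixed, 170 x 170 mm, top 24 mm above the worktop, wires 16 mm apart that run along its x and carry things like a flat plate; no rim. x points away from the robot.
- mat_center (a point): Centre of the upper face of the flat blue silicone mat, fixed, 150 mm (x) by 140 mm (y), 3 mm thick, on which the turner's blade stands at the start and belongs in the end.
- salt_shaker: Glass salt shaker with a grey top, 44 mm across, 90 mm high, a bystander to the right. Origin: centre of its underside.
- turner: The turner as a whole; origin: middle of the blade's underside, axes as turner_grip.
- mug: White mug, 83 mm across, 86 mm high, a bystander to the left. Origin: centre of its underside's extent including the handle.

How it is judged:
On the way:
1. the biscuit lies on the turner's blade, lifted clear of the sheet (underside more than 30 mm above the worktop, its centre within 15 mm of the blade's centre) (height (world z) of biscuit above 0.03 m and distance between biscuit and turner_blade below 0.015 m and angle between biscuit's own z axis and vertical below 0.4 rad), for 0.3 s.
At the end, for the whole second after the job is handed in: The biscuit lies still, right side up and flat (within 0.08 rad) on the cooling rack's wires, its centre within 35 mm of the rack's centre; the turner stands on the blue mat, released, blade flat (within 0.1 rad), the blade's centre within 35 mm of the mat's centre (horizontal distance between biscuit and rack_center below 0.035 m and height (world z) of biscuit between 0.021 and 0.028 m and angle between biscuit's own z axis and vertical below 0.08 rad and linear speed of biscuit below 0.02 m/s and horizontal distance between turner_blade and mat_center below 0.035 m and height (world z) of turner_blade below 0.01 m and angle between turner_blade's own z axis and vertical below 0.1 rad); the robot touches nothing.
It fails at once if the turner rams the baking sheet or its divider bar (more than 40 N) (contact force between turner and baking_sheet above 40 N).
It fails at once if the gripper touches the biscuit (more than 1 N) (contact force between the fingers and biscuit above 1 N).
It fails at once if the biscuit is dropped or thrown (faster than 1 m/s, a fall of about 50 mm) (linear speed of biscuit above 1 m/s).
It fails at once if the salt shaker is moved by more than 25 mm (distance of salt_shaker from where it was at the start of the episode above 0.025 m).
It fails at once if the mug is moved by more than 25 mm (distance of mug from where it was at the start of the episode above 0.025 m).
It also fails if it takes over 72 s, if anything falls off the work surface, if the arm or the gripper's body presses on something with over 40 N, if the wrist force passes 120 N, or if a joint passes its speed limit or range.

## Working session

There is one attempt and no reset: what is moved stays moved. The work goes in short steps, Python scripts to look and compute and a tool call to move; the robot and the scene stay as the last step left them, time stands still between calls to the robot, and variables do not carry over. Pictures are saved under pics/ and viewed, at most 10 in all, crops included, and the job is handed in when it is done.

Besides the shell and the picture viewer there is one more tool, called after "Request:" in YAML: its name, and indented under it one key for each argument. step_arm: Moves the arm, as the interface text tells. Its arguments: {"type":"object","properties":{"steps":{"type":"array"},"hand":{"type":"number"},"force":{"type":"number"}},"required":["steps"]}

```bash
mkdir -p pics
cat > h.py <<'E'
import numpy as np,cv2
from scipy.spatial.transform import Rotation as R
from workcell import env
def ray(cam,p):
    m=env.camera_model(cam); K=np.array(m['mtx']);
    d=np.linalg.inv(K)@[p[1],p[0],1]; d=np.array([d[0],-d[1],-d[2]])
    return np.array(m['position']),np.array(m['rotation'])@d
def onz(cam,p,z):
    o,d=ray(cam,p); return o+d*(z-o[2])/d[2]
def proj(cam,P):
    m=env.camera_model(cam); c=np.array(m['rotation']).T@(np.array(P)-m['position'])
    q=np.array(m['mtx'])@[c[0],-c[1],-c[2]]; return q[:2]/q[2]
def save(cam,n):
    im=env.read_camera(cam); cv2.imwrite('pics/'+n,im[:,:,::-1]); return im
def tri(a,pa,b,pb):
    o1,d1=ray(a,pa);o2,d2=ray(b,pb)
    A=np.c_[d1,-d2]; s=np.linalg.lstsq(A,o2-o1,rcond=None)[0]
    p,q=o1+s[0]*d1,o2+s[1]*d2; return (p+q)/2,np.linalg.norm(p-q)
def st():
    s=env.sense(); 
    print(round(s['time'],2),np.round(s['ee_pos'],4),'q',np.round(s['orientation'],4),'F',np.round(s['force'],1),'T',np.round(s['wrist_torque'],2),'w',round(s['grip_width'],4),'g',round(s['grasp_force'],1)); return s
def rot(): 
    q=env.sense()['orientation']; return R.from_quat([q[1],q[2],q[3],q[0]])
E
python3 - <<'E'
from h import *
st(); print(env.camera_model('top'))
a=save('scene','s0.png');b=save('top','t0.png')
cv2.imwrite('pics/st0.png',np.vstack([a,b])[:,:,::-1] if 0 else cv2.resize(np.hstack([a,b])[:,:,::-1],(800,300)))
Z=dict(turner_grip=.045,turner_edge=.003,turner_blade=.0055,biscuit=.004,baking_sheet=0,sheet_top=.004,rack_center=.024,mat_center=.003,salt_shaker=0,mug=0)
for k,z in Z.items():
    r={}
    for c in('top','scene'):
        t=env.tip_of(c,k)
        for x in t[:1]: r[c]=x['point']; print(k,c,np.round(x['point'],1),round(x['conf'],2),np.round(onz(c,x['point'],z),4))
    if len(r)==2: p,e=tri('top',r['top'],'scene',r['scene']); print('   tri',np.round(p,4),round(e,4))
E
```

```text
0.0 [ 0.1992 -0.6443  0.2297] q [-9.000e-04  9.888e-01  1.494e-01 -2.000e-04] F [-0.6  0.3  0.5] T [-0.01  0.02  0.  ] w 0.088 g 0.0
{'mtx': array([[546.88547661,   0.        , 278.55450549],
       [  0.        , 546.88547661, 214.65664627],
       [  0.        ,   0.        ,   1.        ]]), 'position': array([-0.22343226, -0.20869075,  1.49386638]), 'rotation': array([ 0.77188277,  0.2037479 , -0.16142001, -0.58019597])}Traceback (most recent call last):
  File "<stdin>", line 10, in <module>
  File "h.py", line 9, in onz
    o,d=ray(cam,p); return o+d*(z-o[2])/d[2]
        ~~~^^^^^^^
  File "h.py", line 7, in ray
    return np.array(m['position']),np.array(m['rotation'])@d
                                   ~~~~~~~~~~~~~~~~~~~~~~~^~
ValueError: matmul: Input operand 1 has a mismatch in its core dimension 0, with gufunc signature (n?,k),(k,m?)->(n?,m?) (size 3 is different from 4)
```

View pics/t0.png

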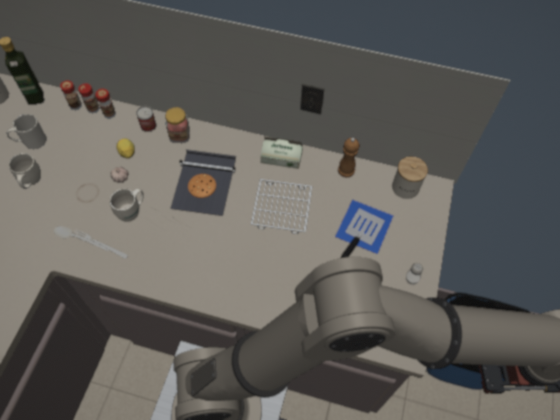

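View pics/s0.png

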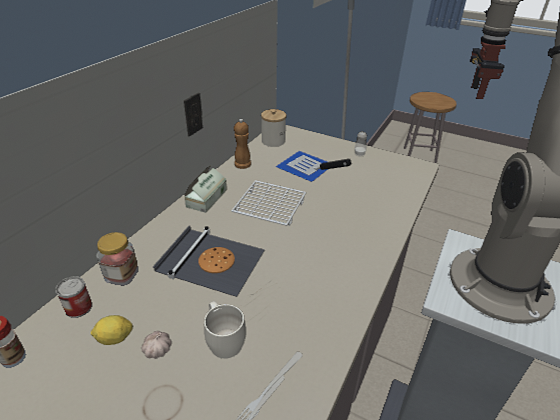

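The top view shows the turner and blue mat at (228,365), the rack at (206,282), and the sheet with biscuit at (185,202). The bar is at about (165,207), the shaker at (272,415) and the mug at (203,125). The camera rotation is a quaternion, so I'll fix the helper.

```bash
sed -i "s/np.array(m\['rotation'\])/Rm(m)/g" h.py
cat >> h.py <<'E'
def Rm(m): q=m['rotation']; return R.from_quat([q[1],q[2],q[3],q[0]]).as_matrix()
E
python3 - <<'E'
from h import *
env.read_camera('scene');env.read_camera('top'); print(list(env.camera_model('top')))
Z=dict(turner_grip=.045,turner_edge=.003,turner_blade=.0055,biscuit=.004,baking_sheet=0,sheet_top=.004,rack_center=.024,mat_center=.003,salt_shaker=0,mug=0)
for k,z in Z.items():
    r={}
    for c in('top','scene'):
        t=env.tip_of(c,k)
        for x in t[:1]: r[c]=x['point']; print(k,c,np.round(x['point'],1),round(x['conf'],2),np.round(onz(c,x['point'],z),4))
    if len(r)==2: p,e=tri('top',r['top'],'scene',r['scene']); print('   tri',np.round(p,4),round(e,4))
# mat, sheet, rack min-area rects in the top picture
for k,z in dict(mat_center=.003,baking_sheet=.004,rack_center=.024,biscuit=.015,turner=.0055).items():
  for c in('top','scene'):
    t=env.regions_of(c,k)
    if not t: print(k,c,'none'); continue
    m=t[0]['region']; ij=np.argwhere(m); P=np.array([onz(c,p,z)[:2] for p in ij])
    r=cv2.minAreaRect((P*1000).astype(np.float32)); print(k,c,m.sum(),np.round(r[0],1),np.round(r[1],1),round(r[2],1))
E
```

```text
['mtx', 'position', 'rotation']
turner_grip top [243.1 354.8] 0.9 [ 0.5599 -0.2405  0.045 ]
turner_grip scene [165.5 331.5] 0.63 [ 0.5465 -0.2384  0.045 ]
   tri [ 0.5524 -0.2404  0.0465] 0.0118
turner_edge top [209.4 371.9] 0.66 [ 0.7159 -0.2687  0.003 ]
turner_edge scene [158.  294.3] 0.55 [ 0.704 -0.285  0.003]
   tri [ 0.7009 -0.2684  0.0165] 0.0109
turner_blade top [222.8 365.6] 0.6 [ 0.6607 -0.259   0.0055]
turner_blade scene [164.9 306.6] 0.56 [ 0.6445 -0.2607  0.0055]
   tri [ 0.6499 -0.259   0.0101] 0.0139
biscuit top [186.3 204.1] 0.96 [0.6473 0.2712 0.004 ]
biscuit scene [256.2 215.7] 0.83 [0.6572 0.2591 0.004 ]
   tri [0.6458 0.2688 0.0142] 0.0077
baking_sheet top [187.8 201. ] 0.61 [0.6413 0.2802 0.    ]
baking_sheet scene [263.3 215.2] 0.88 [0.646  0.2775 0.    ]
   tri [0.6424 0.2799 0.0021] 0.0039
sheet_top top [184.  203.8] 0.88 [0.6554 0.2752 0.004 ]
sheet_top scene [261.5 217.7] 0.93 [0.6417 0.2724 0.004 ]
   tri [0.6466 0.2728 0.0073] 0.0119
rack_center top [203.1 282.7] 0.65 [0.646  0.0066 0.024 ]
rack_center scene [197.9 269. ] 0.78 [ 0.6497 -0.0063  0.024 ]
   
[... 289 characters left out ...]
.67 [ 0.5086 -0.4395  0.    ]
   tri [ 0.5075 -0.4303  0.0061] 0.0032
mug top [207.7 130.1] 0.89 [0.5073 0.4695 0.    ]
mug scene [340.8 221.3] 0.62 [0.5025 0.4587 0.    ]
   tri [0.4997 0.4642 0.011 ] 0.004
mat_center top 1071 [ 651.9 -256.4] [142.8 153.2] 80.8
mat_center scene 397 [ 651.7 -262.3] [138.5 152.2] 78.8
baking_sheet top 2684 [666.5 280.4] [237.3 188.3] 7.5
baking_sheet scene none
rack_center top 635 [636.9   8.8] [180.9 175. ] 7.9
rack_center scene 442 [638.7   7.3] [176.6 176.3] 6.6
biscuit top 546 [643.7 277.7] [93.3 87. ] 19.3
biscuit scene 754 [642.1 275.6] [88.5 89. ] 29.2
turner top 862 [ 607.8 -248.3] [ 89.4 181.5] 76.8
turner scene 642 [ 605.3 -279.9] [216.4 123.3] 19.9
```

```bash
cat >> h.py <<'E'
def go(p,yaw,pitch=0):
    """print the row from the measured pose to TCP p, tool-x yaw (deg), nose-down pitch of tool (deg)"""
    s=env.sense(); A=rot(); y,pt=np.radians([yaw,pitch])
    T=R.from_euler('z',y)*R.from_euler('y',pt)*R.from_euler('x',np.pi)
    d=A.inv().apply(np.array(p)-s['ee_pos'])/.3; w=(A.inv()*T).as_rotvec()/(np.pi/2)
    print('row xyz',np.round(d,4),'w',np.round(w,4),'dist mm',round(300*np.linalg.norm(d),1),'deg',round(90*np.linalg.norm(w),1))
def grasp2tcp(g,yaw,pitch=0):
    y,pt=np.radians([yaw,pitch]);T=R.from_euler('z',y)*R.from_euler('y',pt)*R.from_euler('x',np.pi)
    return np.array(g)+T.apply([0,0,.011])
E
python3 - <<'E'
from h import *
go([.53,-.237,.19],-10)
E
```

```text
row xyz [ 1.4545 -0.9736  0.1356] w [ 0.    -0.     0.302] dist mm 526.7 deg 27.2
```

Request:
step_arm:
  steps:
    - {"x": 0.9,"y": -0.6,"z": 0.08,"wz": 0.302}
    - {"x": 0.9,"y": -0.6,"z": 0.08,"wz": 0.302}
    - {"x": 0.9,"y": -0.6,"z": 0.08,"wz": 0.302}
    - {"x": 0.9,"y": -0.6,"z": 0.08,"wz": 0.302}
    - {"x": 0.9,"y": -0.6,"z": 0.08,"wz": 0.302}
    - {"x": 0.9,"y": -0.6,"z": 0.08,"wz": 0.302}
    - {"x": 0.9,"y": -0.6,"z": 0.08,"wz": 0.302}
    - {"x": 0.9,"y": -0.6,"z": 0.08,"wz": 0.302}
  hand: -1
  force: 60

```text
invalid input at $.steps[0]: expected keys x, y, z, wx, wy, wz
```

```bash
python3 -c "
from h import *
st();go([.53,-.237,.19],-10)"
```

```text
1.75 [ 0.1994 -0.6449  0.2307] q [0.     0.9888 0.1493 0.    ] F [-0.6  0.3  0.4] T [-0.01 -0.02  0.04] w 0.0877 g 0.0
row xyz [ 1.4545 -0.9736  0.1356] w [ 0.    -0.     0.302] dist mm 526.7 deg 27.2
```

Request:
step_arm:
  steps:
    - {"x": 0.9,"y": -0.6,"z": 0.08,"wx": 0,"wy": 0,"wz": 0.302}
    - {"x": 0.9,"y": -0.6,"z": 0.08,"wx": 0,"wy": 0,"wz": 0.302}
    - {"x": 0.9,"y": -0.6,"z": 0.08,"wx": 0,"wy": 0,"wz": 0.302}
    - {"x": 0.9,"y": -0.6,"z": 0.08,"wx": 0,"wy": 0,"wz": 0.302}
    - {"x": 0.9,"y": -0.6,"z": 0.08,"wx": 0,"wy": 0,"wz": 0.302}
    - {"x": 0.9,"y": -0.6,"z": 0.08,"wx": 0,"wy": 0,"wz": 0.302}
    - {"x": 0.9,"y": -0.6,"z": 0.08,"wx": 0,"wy": 0,"wz": 0.302}
    - {"x": 0.9,"y": -0.6,"z": 0.08,"wx": 0,"wy": 0,"wz": 0.302}
  hand: -1
  force: 60

```text
time: 2.42
ee_pos: [0.4062, -0.3902, 0.2067]
orientation: [-0.0, 0.996, -0.086, 0.0]
force: [0.4, 0.0, -0.1]
grip_width: 0.0879
grasp_force: 0.0
```

```bash
python3 -c "
from h import *
st();go([.53,-.237,.19],-10)"
```

```text
2.42 [ 0.4062 -0.3902  0.2067] q [-2.000e-04  9.963e-01 -8.610e-02  4.000e-04] F [ 0.4  0.  -0.1] T [0.03 0.02 0.01] w 0.0879 g 0.0
row xyz [ 0.3189 -0.574   0.0564] w [-0.0004 -0.0005  0.0014] dist mm 197.7 deg 0.1
```

Request:
step_arm:
  steps:
    - {"x": 0.32,"y": -0.575,"z": 0.056,"wx": 0,"wy": 0,"wz": 0}
    - {"x": 0.32,"y": -0.575,"z": 0.056,"wx": 0,"wy": 0,"wz": 0}
    - {"x": 0.32,"y": -0.575,"z": 0.056,"wx": 0,"wy": 0,"wz": 0}
    - {"x": 0.32,"y": -0.575,"z": 0.056,"wx": 0,"wy": 0,"wz": 0}
    - {"x": 0.32,"y": -0.575,"z": 0.056,"wx": 0,"wy": 0,"wz": 0}
    - {"x": 0.32,"y": -0.575,"z": 0.056,"wx": 0,"wy": 0,"wz": 0}
    - {"x": 0.32,"y": -0.575,"z": 0.056,"wx": 0,"wy": 0,"wz": 0}
    - {"x": 0.32,"y": -0.575,"z": 0.056,"wx": 0,"wy": 0,"wz": 0}

```text
time: 3.08
ee_pos: [0.5282, -0.2407, 0.1899]
orientation: [0.0, 0.996, -0.087, -0.0]
force: [0.2, -0.5, -0.2]
grip_width: 0.0882
grasp_force: 0.0
```

Run:
```python
from h import *
st()
w=save('wrist','w1.png'); env.read_camera('top')
Z=dict(turner_grip=.045,turner_edge=.003,turner_blade=.0055,mat_center=.003)
for k,z in Z.items():
  for c in('wrist','top'):
    for x in env.tip_of(c,k)[:2]: print(k,c,np.round(x['point'],1),round(x['conf'],2),np.round(onz(c,x['point'],z),4))
for c in('wrist','top'):
  t=env.regions_of(c,'mat_center')
  if t:
    P=np.array([onz(c,p,.003)[:2] for p in np.argwhere(t[0]['region'])]); print(c,cv2.minAreaRect((P*1000).astype(np.float32)))
```

```text
3.08 [ 0.5282 -0.2407  0.1899] q [ 3.000e-04  9.962e-01 -8.740e-02 -2.000e-04] F [ 0.2 -0.5 -0.2] T [-0.01  0.06 -0.01] w 0.0882 g 0.0
turner_grip wrist [180.8 272.8] 0.93 [ 0.5508 -0.2393  0.045 ]
turner_grip top [243.9 354.8] 0.72 [ 0.5573 -0.241   0.045 ]
turner_edge wrist [ 23.6 287.4] 0.75 [ 0.6911 -0.2778  0.003 ]
turner_edge top [211.8 370.6] 0.88 [ 0.706  -0.2664  0.003 ]
turner_blade wrist [ 75.4 280.6] 0.96 [ 0.647  -0.2627  0.0055]
turner_blade top [227.7 363.7] 0.94 [ 0.6418 -0.2568  0.0055]
turner_blade top [209.1 130.6] 0.35 [0.5003 0.4634 0.0055]
mat_center wrist [ 75.7 282.2] 0.9 [ 0.647  -0.2637  0.003 ]
mat_center top [224.  362.4] 0.96 [ 0.6551 -0.2503  0.003 ]
mat_center top [278.1 415.6] 0.33 [ 0.5191 -0.4388  0.003 ]Traceback (most recent call last):
  File "<stdin>", line 11, in <module>
  File "h.py", line 9, in onz
    o,d=ray(cam,p); return o+d*(z-o[2])/d[2]
        ~~~^^^^^^^
  File "h.py", line 5, in ray
    m=env.camera_model(cam); K=np.array(m['mtx']);
ValueError: time passes only in moves, steps and waits
```

View pics/w1.png

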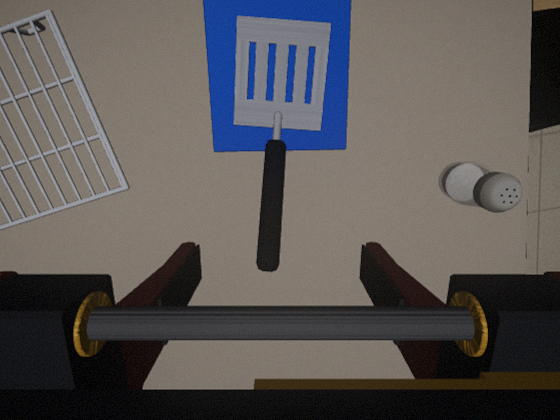

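The wrist view shows the blade with corners at about (16,237), (22,331), (130,321) and (124,234). The handle runs from (141,276) to (270,267), and the mat's near edge is at row 151.

Run:
```python
from h import *
f=lambda r,c,z:onz('wrist',[r,c],z)[:2]
a,b,c,d=[f(*p,.0055) for p in((16,237),(22,331),(130,321),(124,234))]
fr,bk=(a+b)/2,(c+d)/2; v=fr-bk
print('edge',fr,'centre',(fr+bk)/2,'len',np.linalg.norm(v),'wid',np.linalg.norm(a-b),'yaw',np.degrees(np.arctan2(v[1],v[0])),'yaw from width',np.degrees(np.arctan2(*(a-b)[[1,0]]))-90)
u=v/np.linalg.norm(v); print('grip',fr-u*.15)
h0,h1=f(141,276,.024+.011),f(270,267,.086+.009); print('handle',h0,h1,np.degrees(np.arctan2(*(h0-h1)[[1,0]])))
l,r=f(152,214,.003),f(150,346,.003); l0,r0=f(0,204,.003),f(0,351,.003); print('mat near',l,r,(l+r)/2,np.linalg.norm(l-r),'yaw',np.degrees(np.arctan2(*(l-r)[[1,0]]))-90,np.degrees(np.arctan2(*(l0-l)[[1,0]])),np.degrees(np.arctan2(*(r0-r)[[1,0]])))
```

```text
edge [ 0.69546533 -0.27356633] centre [ 0.64750189 -0.26195175] len 0.09869933761915956 wid 0.08903459736465695 yaw -13.612415100662831 yaw from width -13.155562534395429
grip [ 0.54967882 -0.23826342]
handle [ 0.58699475 -0.24677291] [ 0.48517921 -0.22155948] -13.908817407297269
mat near [ 0.58610269 -0.17990642] [ 0.56418625 -0.31712516] [ 0.57514447 -0.24851579] 0.1389579601804114 yaw -9.074578158432885 -9.163346515328639 -8.8124555533392
```

```bash
python3 -c "
from h import *
go([.550,-.2385,.1],-13.5);go([.550,-.2385,.034],-13.5)"
```

```text
row xyz [ 0.0693 -0.018   0.2998] w [ 0.     -0.0001  0.0386] dist mm 92.5 deg 3.5
row xyz [ 0.0692 -0.018   0.5198] w [ 0.     -0.0001  0.0386] dist mm 157.4 deg 3.5
```

Request:
step_arm:
  steps:
    - {"x": 0.069,"y": -0.018,"z": 0.15,"wx": 0,"wy": 0,"wz": 0.0386}
    - {"x": 0.069,"y": -0.018,"z": 0.25,"wx": 0,"wy": 0,"wz": 0.0386}
    - {"x": 0.069,"y": -0.018,"z": 0.34,"wx": 0,"wy": 0,"wz": 0.0386}
    - {"x": 0.069,"y": -0.018,"z": 0.42,"wx": 0,"wy": 0,"wz": 0.0386}
    - {"x": 0.069,"y": -0.018,"z": 0.48,"wx": 0,"wy": 0,"wz": 0.0386}
    - {"x": 0.069,"y": -0.018,"z": 0.52,"wx": 0,"wy": 0,"wz": 0.0386}
    - {"x": 0.069,"y": -0.018,"z": 0.52,"wx": 0,"wy": 0,"wz": 0.0386}
    - {"x": 0.069,"y": -0.018,"z": 0.52,"wx": 0,"wy": 0,"wz": 0.0386}

```text
time: 4.3
ee_pos: [0.55, -0.2383, 0.0339]
orientation: [-0.0, 0.993, -0.117, -0.0]
force: [0.3, -0.1, 0.1]
grip_width: 0.0877
grasp_force: 0.0
```

Request:
step_arm:
  steps:
    - {"x": 0,"y": 0,"z": 0,"wx": 0,"wy": 0,"wz": 0}
    - {"x": 0,"y": 0,"z": 0,"wx": 0,"wy": 0,"wz": 0}
    - {"x": 0,"y": 0,"z": 0,"wx": 0,"wy": 0,"wz": 0}
    - {"x": 0,"y": 0,"z": 0,"wx": 0,"wy": 0,"wz": 0}
    - {"x": 0,"y": 0,"z": 0,"wx": 0,"wy": 0,"wz": 0}
    - {"x": 0,"y": 0,"z": 0,"wx": 0,"wy": 0,"wz": 0}
    - {"x": 0,"y": 0,"z": 0,"wx": 0,"wy": 0,"wz": 0}
    - {"x": 0,"y": 0,"z": 0,"wx": 0,"wy": 0,"wz": 0}
  hand: 1
  force: 60

```text
time: 4.97
ee_pos: [0.55, -0.2383, 0.0339]
orientation: [0.0, 0.993, -0.117, 0.0]
force: [0.5, 1.0, -0.4]
grip_width: 0.038
grasp_force: 0.0
```

Run:
```python
from h import *
st(); save('wrist','w2.png')
```

```text
4.97 [ 0.55   -0.2383  0.0339] q [ 0.      0.9931 -0.1173  0.    ] F [ 0.5  1.  -0.4] T [ 0.04  0.06 -0.02] w 0.038 g 0.0
```

View pics/w2.png

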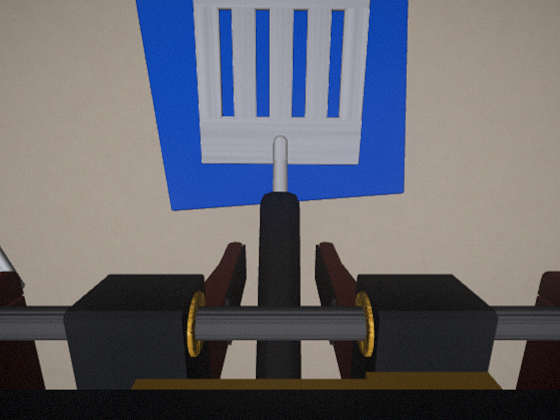

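The handle is centred between the fingers (column 280) and the blade is square to the tool. I'll keep closing.

Request:
step_arm:
  steps:
    - {"x": 0,"y": 0,"z": 0,"wx": 0,"wy": 0,"wz": 0}
    - {"x": 0,"y": 0,"z": 0,"wx": 0,"wy": 0,"wz": 0}
    - {"x": 0,"y": 0,"z": 0,"wx": 0,"wy": 0,"wz": 0}
    - {"x": 0,"y": 0,"z": 0,"wx": 0,"wy": 0,"wz": 0}
    - {"x": 0,"y": 0,"z": 0,"wx": 0,"wy": 0,"wz": 0}
    - {"x": 0,"y": 0,"z": 0,"wx": 0,"wy": 0,"wz": 0}
    - {"x": 0,"y": 0,"z": 0,"wx": 0,"wy": 0,"wz": 0}
  hand: 1
  force: 60

```text
time: 5.6
ee_pos: [0.55, -0.2383, 0.0338]
orientation: [0.0, 0.993, -0.117, -0.0]
force: [0.7, -0.2, 0.1]
grip_width: 0.0194
grasp_force: 60.0
```

Request:
step_arm:
  steps:
    - {"x": 0,"y": 0,"z": -0.05,"wx": 0,"wy": 0,"wz": 0}
    - {"x": 0,"y": 0,"z": -0.12,"wx": 0,"wy": 0,"wz": 0}
    - {"x": 0,"y": 0,"z": -0.2,"wx": 0,"wy": 0,"wz": 0}
    - {"x": 0,"y": 0,"z": -0.28,"wx": 0,"wy": 0,"wz": 0}
    - {"x": 0,"y": 0,"z": -0.35,"wx": 0,"wy": 0,"wz": 0}
    - {"x": 0,"y": 0,"z": -0.4,"wx": 0,"wy": 0,"wz": 0}
    - {"x": 0,"y": 0,"z": -0.4,"wx": 0,"wy": 0,"wz": 0}
    - {"x": 0,"y": 0,"z": -0.4,"wx": 0,"wy": 0,"wz": 0}

```text
time: 6.27
ee_pos: [0.5501, -0.2384, 0.1541]
orientation: [0.0, 0.993, -0.117, 0.0]
force: [-0.8, 0.2, -1.9]
grip_width: 0.0196
grasp_force: 60.0
```

Run:
```python
from h import *
st()
# sheet geometry from top camera: refine
env.read_camera('top')
for k,z in dict(baking_sheet=.004,biscuit=.015).items():
  for t in env.regions_of('top',k)[:2]:
    print(k,t['conf'],t['region'].sum())
b=cv2.imread('pics/t0.png')[140:225,160:320]; cv2.imwrite('pics/c0.png',cv2.resize(b,None,fx=5,fy=5,interpolation=cv2.INTER_CUBIC))
```

```text
6.27 [ 0.5501 -0.2384  0.1541] q [ 1.000e-04  9.931e-01 -1.174e-01  5.000e-04] F [-0.8  0.2 -1.9] T [0.08 0.1  0.07] w 0.0196 g 60.0
baking_sheet 0.93 2709
biscuit 0.71 506
```

View pics/c0.png

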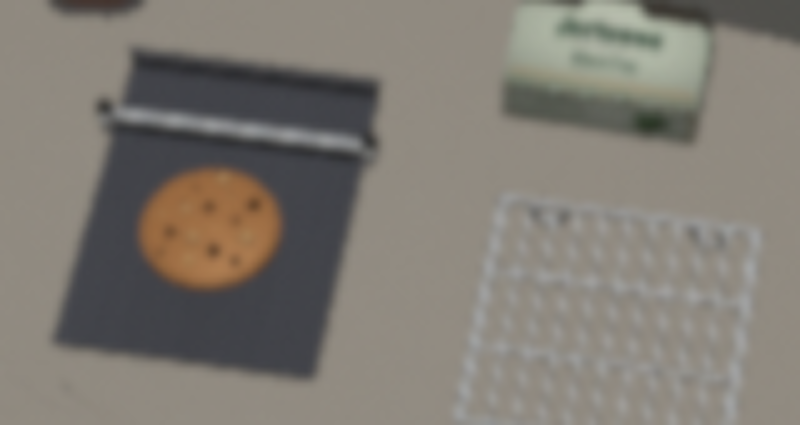

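The crop shows the sheet's near corners at crop (55,345) and (315,378), and the bar's near lower edge from (112,127) to (362,152). The biscuit centre is at (210,228) and the rack's far corners are at (503,195) and (760,230).

Run:
```python
from h import *
g=lambda x,y,z:onz('top',[140+y/5-.4,160+x/5-.4],z)[:2]
ang=lambda v:np.degrees(np.arctan2(v[1],v[0]))
nl,nr=g(55,345,.004),g(315,378,.004); fl,fr=g(137,50,.01),g(380,80,.01); bl,br=g(112,127,.006),g(362,152,.006)
print('near',nl,nr,'w',np.linalg.norm(nl-nr),'yaw',ang(nl-nr)-90,'far',fl,fr,ang(fl-fr)-90,'sides',ang(fl-nl),ang(fr-nr),'bar',bl,br,ang(bl-br)-90)
yaw=np.radians(ang((fl+fr)/2-(nl+nr)/2)); u=np.array([np.cos(yaw),np.sin(yaw)]);n=np.array([-u[1],u[0]])
O=(nl+nr)/2+.1*u; print('yaw',np.degrees(yaw),'O',O,'far dist',(fl+fr)@u/2-O@u,'bar',(bl+br)@u/2-O@u)
b=g(210,228,.014); print('biscuit',b,'rel',(b-O)@u,(b-O)@n)
print('rack',g(503,195,.024),g(760,230,.024),ang(g(503,195,.024)-g(760,230,.024))-90)
```

```text
near [0.53825152 0.34402055] [0.56166845 0.17871815] w 0.16695279677036623 yaw 8.062936972886689 far [0.76612634 0.37430689] [0.78876903 0.21007616] 7.849949980107851 sides 7.570684944084451 7.861679890829621 bar [0.70471389 0.36923053] [0.73246526 0.20427723] 9.549882113110726
yaw 7.71598488276823 O [0.64905456 0.27479562] far dist 0.1295662462470304 bar 0.07051098093304464
biscuit [0.64316548 0.27714604] rel -0.005520181366649819 0.003119825441808118
rack [0.7146546  0.10139995] [ 0.73546349 -0.06462019] 7.1441688870849305
```

```bash
python3 -c "
from h import *
go([.465,.02,.15],0,0);go([.424,.247,.10],7.9,2)"
```

```text
row xyz [-0.4722 -0.7708  0.0089] w [-0.0004  0.0018 -0.1497] dist mm 271.2 deg 13.5
row xyz [-0.7809 -1.4747  0.1766] w [-0.0046 -0.0202 -0.2374] dist mm 503.4 deg 21.4
```

Request:
step_arm:
  steps:
    - {"x": -0.06,"y": -0.1,"z": 0,"wx": 0,"wy": 0,"wz": -0.02}
    - {"x": -0.12,"y": -0.2,"z": 0,"wx": 0,"wy": 0,"wz": -0.04}
    - {"x": -0.18,"y": -0.3,"z": 0,"wx": 0,"wy": 0,"wz": -0.06}
    - {"x": -0.24,"y": -0.4,"z": 0,"wx": 0,"wy": 0,"wz": -0.08}
    - {"x": -0.3,"y": -0.5,"z": 0,"wx": 0,"wy": 0,"wz": -0.1}
    - {"x": -0.36,"y": -0.6,"z": 0,"wx": 0,"wy": 0,"wz": -0.12}
    - {"x": -0.42,"y": -0.7,"z": 0,"wx": 0,"wy": 0,"wz": -0.14}
    - {"x": -0.47,"y": -0.77,"z": 0,"wx": 0,"wy": 0,"wz": -0.15}

```text
time: 7.08
ee_pos: [0.4651, 0.0221, 0.1528]
orientation: [-0.0, 1.0, 0.002, -0.001]
force: [1.4, 0.6, -0.8]
grip_width: 0.0198
grasp_force: 60.0
```

```bash
python3 -c "
from h import *
st();go([.424,.247,.10],7.9,2)"
```

```text
7.08 [0.4651 0.0221 0.1528] q [-3.0e-04  1.0e+00  2.2e-03 -1.0e-03] F [ 1.4  0.6 -0.8] T [0.1  0.03 0.01] w 0.0198 g 60.0
row xyz [-0.1332 -0.7501  0.1769] w [-0.002 -0.021 -0.085] dist mm 234.6 deg 7.9
```

Request:
step_arm:
  steps:
    - {"x": -0.02,"y": -0.1,"z": 0.02,"wx": 0,"wy": 0,"wz": -0.02}
    - {"x": -0.04,"y": -0.22,"z": 0.04,"wx": 0,"wy": 0,"wz": -0.04}
    - {"x": -0.06,"y": -0.34,"z": 0.06,"wx": 0,"wy": 0,"wz": -0.06}
    - {"x": -0.08,"y": -0.46,"z": 0.08,"wx": -0.001,"wy": -0.01,"wz": -0.08}
    - {"x": -0.1,"y": -0.57,"z": 0.11,"wx": -0.002,"wy": -0.021,"wz": -0.085}
    - {"x": -0.12,"y": -0.66,"z": 0.14,"wx": -0.002,"wy": -0.021,"wz": -0.085}
    - {"x": -0.13,"y": -0.73,"z": 0.17,"wx": -0.002,"wy": -0.021,"wz": -0.085}
    - {"x": -0.133,"y": -0.75,"z": 0.177,"wx": -0.002,"wy": -0.021,"wz": -0.085}

```text
time: 7.75
ee_pos: [0.4243, 0.2478, 0.0987]
orientation: [0.001, 0.997, 0.07, -0.018]
force: [-0.6, 0.3, -0.8]
grip_width: 0.0197
grasp_force: 60.0
```

Run:
```python
from h import *
st();save('wrist','w3.png')
for k,z in dict(turner_edge=.062,biscuit=.004,sheet_top=.004,turner_blade=.065).items():
  for x in env.tip_of('wrist',k)[:1]: print(k,np.round(x['point'],1),round(x['conf'],2),np.round(onz('wrist',x['point'],z),4))
go([.424,.247,.050],7.9,2)
```

```text
7.75 [0.4243 0.2478 0.0987] q [ 0.0011  0.9974  0.0695 -0.0181] F [-0.6  0.3 -0.8] T [ 0.05  0.11 -0.07] w 0.0197 g 60.0
turner_blade [ 68.1 281.6] 0.56 [0.5264 0.2549 0.065 ]
row xyz [-0.0025 -0.0169  0.1688] w [ 0.0012 -0.0008 -0.0039] dist mm 50.9 deg 0.4
```

View pics/w3.png

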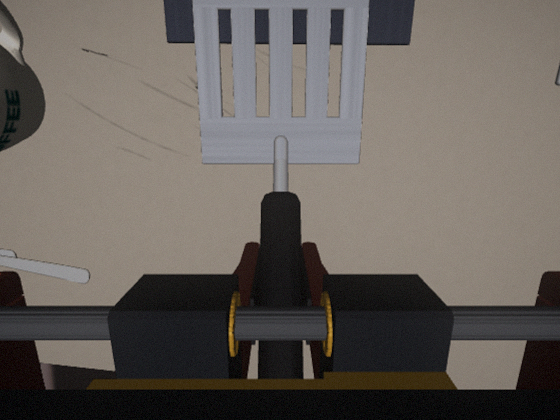

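The blade sits in the same place in the picture as before, so it hasn't slipped. The sheet's near edge is at row 44, columns 167–412, parallel to the blade. I'll lower it.

Request:
step_arm:
  steps:
    - {"x": 0,"y": -0.003,"z": 0.06,"wx": 0,"wy": 0,"wz": -0.004}
    - {"x": 0,"y": -0.003,"z": 0.1,"wx": 0,"wy": 0,"wz": -0.004}
    - {"x": 0,"y": -0.003,"z": 0.14,"wx": 0,"wy": 0,"wz": -0.004}
    - {"x": 0,"y": -0.003,"z": 0.168,"wx": 0,"wy": 0,"wz": -0.004}
    - {"x": 0,"y": -0.003,"z": 0.178,"wx": 0,"wy": 0,"wz": -0.004}
    - {"x": 0,"y": -0.003,"z": 0.178,"wx": 0,"wy": 0,"wz": -0.004}

```text
time: 8.5
ee_pos: [0.4249, 0.2437, 0.0471]
orientation: [0.002, 0.997, 0.069, -0.017]
force: [-0.3, 0.2, -1.6]
grip_width: 0.02
grasp_force: 60.0
```

Run:
```python
from h import *
s=st(); save('top','t1.png'); save('scene','s1.png')
T=rot(); e=np.array(s['ee_pos'])+T.apply([.150,0,.031]); print('edge est',e, 'axis',T.apply([1,0,0]))
for c in('top','scene'):
  for k,z in dict(turner_edge=e[2],turner_blade=e[2]+.003).items():
    for x in env.tip_of(c,k)[:1]: print(c,k,round(x['conf'],2),np.round(onz(c,x['point'],z),4))
  t=env.regions_of(c,'biscuit')
  env_c=env.camera_model(c)
  if t:
    P=np.array([onz(c,p,.014)[:2] for p in np.argwhere(t[0]['region'])[::2]]); print(c,cv2.minEnclosingCircle((P*1000).astype(np.float32)),P.mean(0))
a=cv2.imread('pics/t1.png')[130:230,150:270];b=cv2.imread('pics/s1.png')[200:310,120:300]
cv2.imwrite('pics/c1.png',np.hstack([cv2.resize(a,(400,333),interpolation=2),cv2.resize(b,(400,333)[:0] or (400,333),interpolation=2)]))
```

```text
8.5 [0.4249 0.2437 0.0471] q [ 0.0019  0.9974  0.0694 -0.0169] F [-0.3  0.2 -1.6] T [0.02 0.09 0.05] w 0.02 g 60.0
edge est [0.5723755  0.26443687 0.0112134 ] axis [ 0.98976297  0.13900018 -0.03237624]
scene turner_edge 0.66 [0.5808 0.2645 0.0112]
scene turner_blade 0.72 [0.5182 0.2704 0.0142]
scene ((641.59326171875, 273.96307373046875), 46.36983108520508) [0.64150854 0.2756346 ]
```

View pics/c1.png

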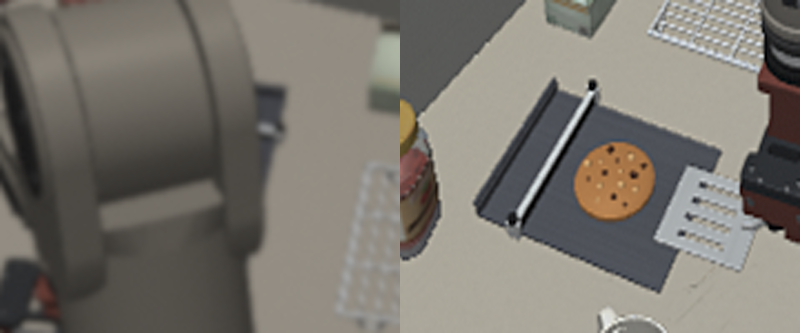

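The scene crop shows the blade level in front of the biscuit, with its centre line passing within about 2 mm of the biscuit's centre. I'll lower it to contact.

Request:
step_arm:
  steps:
    - {"x": 0,"y": -0.004,"z": 0.01,"wx": 0,"wy": 0,"wz": 0}
    - {"x": 0,"y": -0.004,"z": 0.018,"wx": 0,"wy": 0,"wz": 0}
    - {"x": 0,"y": -0.004,"z": 0.022,"wx": 0,"wy": 0,"wz": 0}
    - {"x": 0,"y": -0.004,"z": 0.024,"wx": 0,"wy": 0,"wz": 0}
    - {"x": 0,"y": -0.004,"z": 0.024,"wx": 0,"wy": 0,"wz": 0}
    - {"x": 0,"y": -0.004,"z": 0.024,"wx": 0,"wy": 0,"wz": 0}

```text
time: 9.4
ee_pos: [0.4244, 0.246, 0.0401]
orientation: [0.002, 0.997, 0.07, -0.017]
force: [-0.7, -0.4, -1.9]
grip_width: 0.0194
grasp_force: 60.0
```

Request:
step_arm:
  steps:
    - {"x": 0,"y": 0,"z": 0.002,"wx": 0,"wy": 0,"wz": 0}
    - {"x": 0,"y": 0,"z": 0.004,"wx": 0,"wy": 0,"wz": 0}
    - {"x": 0,"y": 0,"z": 0.004,"wx": 0,"wy": 0,"wz": 0}

```text
time: 9.65
ee_pos: [0.4246, 0.2461, 0.0392]
orientation: [0.001, 0.997, 0.07, -0.016]
force: [-0.1, 0.1, 1.7]
grip_width: 0.0195
grasp_force: 60.0
```

```bash
python3 -c "
from h import *
st()"
```

```text
9.65 [0.4246 0.2461 0.0392] q [ 0.0014  0.9974  0.07   -0.0162] F [-0.1  0.1  1.7] T [ 0.   -0.14 -0.06] w 0.0195 g 60.0
```

Request:
step_arm:
  steps:
    - {"x": 0.02,"y": 0,"z": 0.0,"wx": 0,"wy": 0,"wz": 0}
    - {"x": 0.045,"y": 0,"z": -0.0005,"wx": 0,"wy": 0,"wz": 0}
    - {"x": 0.07,"y": 0,"z": -0.0013,"wx": 0,"wy": 0,"wz": 0}
    - {"x": 0.095,"y": 0,"z": -0.0021,"wx": 0,"wy": 0,"wz": 0}
    - {"x": 0.12,"y": 0,"z": -0.0029,"wx": 0,"wy": 0,"wz": 0}
    - {"x": 0.14,"y": 0,"z": -0.0036,"wx": 0,"wy": 0,"wz": 0}
    - {"x": 0.16,"y": 0,"z": -0.0042,"wx": 0,"wy": 0,"wz": 0}
    - {"x": 0.17,"y": 0,"z": -0.0045,"wx": 0,"wy": 0,"wz": 0}

```text
time: 10.32
ee_pos: [0.4761, 0.2533, 0.0387]
orientation: [0.001, 0.997, 0.07, -0.016]
force: [-2.4, -0.1, 4.0]
grip_width: 0.02
grasp_force: 60.0
```

```bash
python3 -c "
from h import *
st()"
```

```text
10.32 [0.4761 0.2533 0.0387] q [ 0.0014  0.9974  0.0698 -0.0162] F [-2.4 -0.1  4. ] T [ 0.05 -0.14  0.02] w 0.02 g 60.0
```

Request:
step_arm:
  steps:
    - {"x": 0.015,"y": 0,"z": -0.0008,"wx": 0,"wy": 0,"wz": 0}
    - {"x": 0.03,"y": 0,"z": -0.0014,"wx": 0,"wy": 0,"wz": 0}
    - {"x": 0.045,"y": 0,"z": -0.002,"wx": 0,"wy": 0,"wz": 0}
    - {"x": 0.06,"y": 0,"z": -0.0025,"wx": 0,"wy": 0,"wz": 0}
    - {"x": 0.075,"y": 0,"z": -0.003,"wx": 0,"wy": 0,"wz": 0}
    - {"x": 0.09,"y": 0,"z": -0.0035,"wx": 0,"wy": 0,"wz": 0}
    - {"x": 0.105,"y": 0,"z": -0.004,"wx": 0,"wy": 0,"wz": 0}
    - {"x": 0.11,"y": 0,"z": -0.004,"wx": 0,"wy": 0,"wz": 0}

```text
time: 10.98
ee_pos: [0.5085, 0.2578, 0.0388]
orientation: [0.001, 0.997, 0.07, -0.016]
force: [-1.5, -0.6, 4.4]
grip_width: 0.0199
grasp_force: 60.0
```

```bash
python3 -c "
from h import *
st()"
```

```text
10.98 [0.5085 0.2578 0.0388] q [ 0.0014  0.9974  0.0699 -0.0163] F [-1.5 -0.6  4.4] T [ 0.07 -0.12 -0.01] w 0.0199 g 60.0
```

Request:
step_arm:
  steps:
    - {"x": 0.015,"y": 0,"z": -0.0006,"wx": 0,"wy": 0,"wz": 0}
    - {"x": 0.03,"y": 0,"z": -0.0012,"wx": 0,"wy": 0,"wz": 0}
    - {"x": 0.045,"y": 0,"z": -0.0017,"wx": 0,"wy": 0,"wz": 0}
    - {"x": 0.06,"y": 0,"z": -0.0022,"wx": 0,"wy": 0,"wz": 0}
    - {"x": 0.075,"y": 0,"z": -0.0027,"wx": 0,"wy": 0,"wz": 0}
    - {"x": 0.09,"y": 0,"z": -0.0032,"wx": 0,"wy": 0,"wz": 0}
    - {"x": 0.105,"y": 0,"z": -0.0037,"wx": 0,"wy": 0,"wz": 0}
    - {"x": 0.11,"y": 0,"z": -0.0038,"wx": 0,"wy": 0,"wz": 0}

```text
time: 11.65
ee_pos: [0.5412, 0.2624, 0.0388]
orientation: [0.001, 0.997, 0.07, -0.016]
force: [-2.9, -0.1, 4.4]
grip_width: 0.0197
grasp_force: 60.0
```

Run:
```python
from h import *
st()
b=env.read_camera('scene')[190:310,110:300,::-1]
cv2.imwrite('pics/c2.png',cv2.resize(b,(760,480),interpolation=2))
```

```text
11.65 [0.5412 0.2624 0.0388] q [ 0.0014  0.9974  0.0698 -0.0162] F [-2.9 -0.1  4.4] T [ 0.16 -0.11  0.06] w 0.0197 g 60.0
```

View pics/c2.png

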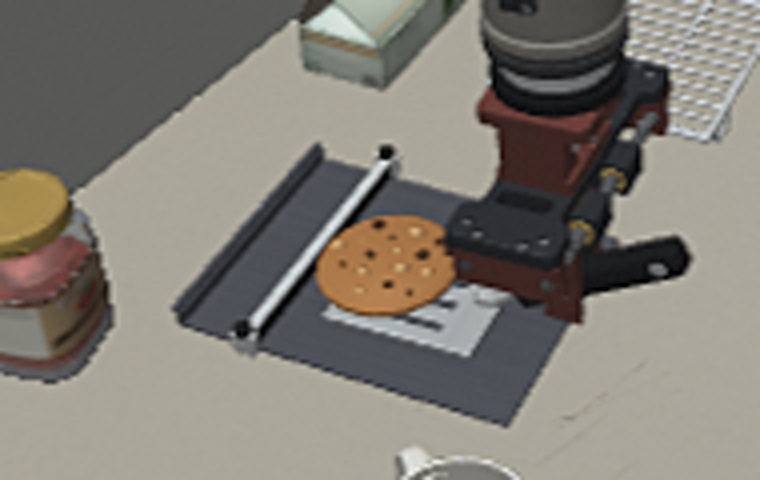

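The biscuit is up at the bar (crop (385,265)), and the blade is about half under it. I'll continue slowly.

Request:
step_arm:
  steps:
    - {"x": 0.01,"y": 0,"z": -0.0005,"wx": 0,"wy": 0,"wz": 0}
    - {"x": 0.02,"y": 0,"z": -0.001,"wx": 0,"wy": 0,"wz": 0}
    - {"x": 0.03,"y": 0,"z": -0.0014,"wx": 0,"wy": 0,"wz": 0}
    - {"x": 0.04,"y": 0,"z": -0.0018,"wx": 0,"wy": 0,"wz": 0}
    - {"x": 0.05,"y": 0,"z": -0.0022,"wx": 0,"wy": 0,"wz": 0}
    - {"x": 0.058,"y": 0,"z": -0.0025,"wx": 0,"wy": 0,"wz": 0}
    - {"x": 0.062,"y": 0,"z": -0.0026,"wx": 0,"wy": 0,"wz": 0}
    - {"x": 0.062,"y": 0,"z": -0.0026,"wx": 0,"wy": 0,"wz": 0}

```text
time: 12.37
ee_pos: [0.5593, 0.2649, 0.0389]
orientation: [0.001, 0.997, 0.07, -0.016]
force: [-0.4, 0.6, 2.5]
grip_width: 0.0198
grasp_force: 60.0
```

Request:
step_arm:
  steps:
    - {"x": 0.005,"y": 0,"z": -0.0002,"wx": 0,"wy": 0,"wz": 0}
    - {"x": 0.01,"y": 0,"z": -0.0004,"wx": 0,"wy": 0,"wz": 0}
    - {"x": 0.013,"y": 0,"z": -0.0005,"wx": 0,"wy": 0,"wz": 0}
    - {"x": 0.013,"y": 0,"z": -0.0005,"wx": 0,"wy": 0,"wz": 0}

```text
time: 12.7
ee_pos: [0.5628, 0.2655, 0.039]
orientation: [0.001, 0.997, 0.07, -0.016]
force: [-0.7, 0.3, 3.0]
grip_width: 0.0195
grasp_force: 60.0
```

Request:
step_arm:
  steps:
    - {"x": 0.002,"y": 0,"z": -0.0001,"wx": 0,"wy": 0,"wz": 0}
    - {"x": 0.004,"y": 0,"z": -0.0002,"wx": 0,"wy": 0,"wz": 0}
    - {"x": 0.006,"y": 0,"z": -0.0003,"wx": 0,"wy": 0,"wz": 0}
    - {"x": 0.008,"y": 0,"z": -0.0003,"wx": 0,"wy": 0,"wz": 0}
    - {"x": 0.008,"y": 0,"z": -0.0003,"wx": 0,"wy": 0,"wz": 0}

```text
time: 13.12
ee_pos: [0.5639, 0.2659, 0.0389]
orientation: [0.002, 0.997, 0.07, -0.018]
force: [-6.0, -1.1, 6.1]
grip_width: 0.0196
grasp_force: 60.0
```

Request:
step_arm:
  steps:
    - {"x": 0.0015,"y": 0,"z": 0,"wx": 0,"wy": 0,"wz": 0}
    - {"x": 0.003,"y": 0,"z": -0.0001,"wx": 0,"wy": 0,"wz": 0}
    - {"x": 0.003,"y": 0,"z": -0.0001,"wx": 0,"wy": 0,"wz": 0}

```text
time: 13.37
ee_pos: [0.5638, 0.2659, 0.0387]
orientation: [0.002, 0.997, 0.07, -0.018]
force: [-7.7, -0.7, 6.4]
grip_width: 0.0194
grasp_force: 60.0
```

Run:
```python
from h import *
st()
b=env.read_camera('scene')[190:310,110:300,::-1]
cv2.imwrite('pics/c3.png',cv2.resize(b,(760,480),interpolation=2))
```

```text
13.37 [0.5638 0.2659 0.0387] q [ 0.0019  0.9974  0.0702 -0.0183] F [-7.7 -0.7  6.4] T [-0.05  0.9  -0.13] w 0.0194 g 60.0
```

View pics/c3.png

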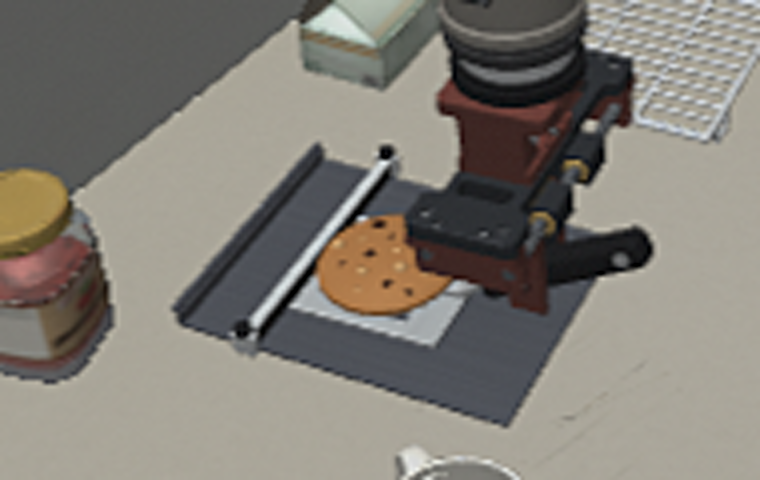

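The blade stopped dead: 7.7 N, with its front edge on the bar's near line at crop (290,305). The biscuit lies wholly on it at (385,265). I'll back off slightly, level and lift.

Request:
step_arm:
  steps:
    - {"x": -0.006,"y": 0,"z": 0,"wx": 0,"wy": 0,"wz": 0}
    - {"x": -0.009,"y": 0,"z": -0.003,"wx": 0,"wy": 0.006,"wz": 0}
    - {"x": -0.01,"y": 0,"z": -0.01,"wx": 0,"wy": 0.012,"wz": 0}
    - {"x": -0.01,"y": 0,"z": -0.022,"wx": 0,"wy": 0.018,"wz": 0}
    - {"x": -0.01,"y": 0,"z": -0.038,"wx": 0,"wy": 0.022,"wz": 0}
    - {"x": -0.01,"y": 0,"z": -0.055,"wx": 0,"wy": 0.022,"wz": 0}
    - {"x": -0.01,"y": 0,"z": -0.066,"wx": 0,"wy": 0.022,"wz": 0}
    - {"x": -0.01,"y": 0,"z": -0.07,"wx": 0,"wy": 0.022,"wz": 0}

```text
time: 14.08
ee_pos: [0.5643, 0.2659, 0.0611]
orientation: [0.0, 0.998, 0.07, 0.001]
force: [0.2, 0.4, -2.8]
grip_width: 0.0193
grasp_force: 60.0
```

Run:
```python
from h import *
st()
w=env.read_camera('wrist')[:,:,::-1]; s=env.read_camera('scene')[170:310,100:300,::-1]
cv2.imwrite('pics/c4.png',np.hstack([cv2.resize(w,(400,300)),cv2.resize(s,(400,300),interpolation=2)]))
for c in('wrist','scene'):
  for k in('biscuit','turner_blade','turner_edge'):
    for x in env.tip_of(c,k)[:1]: print(c,k,x['conf'],np.round(x['point']),np.round(onz(c,x['point'],.029),4))
```

```text
14.08 [0.5643 0.2659 0.0611] q [0.     0.9976 0.0699 0.0015] F [ 0.2  0.4 -2.8] T [-0.05  0.17  0.04] w 0.0193 g 60.0
wrist biscuit 0.96 [ 58. 283.] [0.6691 0.2789 0.029 ]
scene biscuit 0.59 [248. 206.] [0.6794 0.268  0.029 ]
scene turner_blade 0.94 [250. 209.] [0.6691 0.2698 0.029 ]
scene turner_edge 0.61 [247. 188.] [0.7195 0.287  0.029 ]
```

View pics/c4.png

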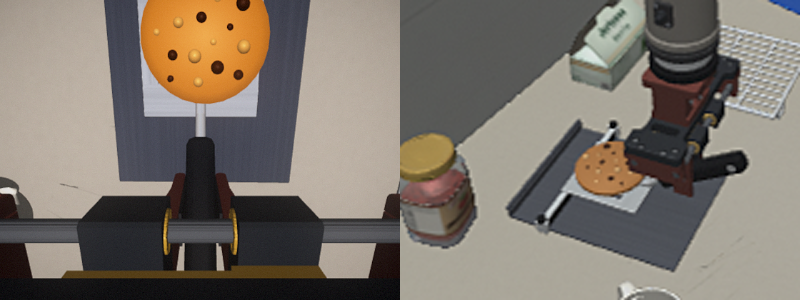

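The biscuit lies on the blade centred to a few mm. I'll raise it a little, then carry it gently.

Request:
step_arm:
  steps:
    - {"x": 0,"y": 0,"z": -0.01,"wx": 0,"wy": 0,"wz": 0}
    - {"x": 0,"y": 0,"z": -0.03,"wx": 0,"wy": 0,"wz": 0}
    - {"x": 0,"y": 0,"z": -0.06,"wx": 0,"wy": 0,"wz": 0}
    - {"x": 0,"y": 0,"z": -0.095,"wx": 0,"wy": 0,"wz": 0}
    - {"x": 0,"y": 0,"z": -0.125,"wx": 0,"wy": 0,"wz": 0}
    - {"x": 0,"y": 0,"z": -0.145,"wx": 0,"wy": 0,"wz": 0}
    - {"x": 0,"y": 0,"z": -0.155,"wx": 0,"wy": 0,"wz": 0}
    - {"x": 0,"y": 0,"z": -0.155,"wx": 0,"wy": 0,"wz": 0}

```text
time: 15.15
ee_pos: [0.5641, 0.2659, 0.1079]
orientation: [-0.0, 0.998, 0.07, 0.002]
force: [-0.4, -0.2, -2.6]
grip_width: 0.0197
grasp_force: 60.0
```

```bash
python3 -c "
from h import *
s=st(); print(np.round(s['joints'],2));go([.529,-.0076,.107],8,0)"
```

```text
15.15 [0.5641 0.2659 0.1079] q [-0.      0.9975  0.07    0.0017] F [-0.4 -0.2 -2.6] T [-0.01  0.25  0.01] w 0.0197 g 60.0
[-0.32  0.54 -0.29  1.77  0.2   0.85 -2.14]
row xyz [-0.2432  0.8864  0.0022] w [ 0.0001 -0.0021  0.0003] dist mm 275.8 deg 0.2
```

Request:
step_arm:
  steps:
    - {"x": -0.0035,"y": 0.013,"z": 0,"wx": 0,"wy": 0,"wz": 0}
    - {"x": -0.0106,"y": 0.039,"z": 0,"wx": 0,"wy": 0,"wz": 0}
    - {"x": -0.021,"y": 0.077,"z": 0,"wx": 0,"wy": 0,"wz": 0}
    - {"x": -0.035,"y": 0.128,"z": 0,"wx": 0,"wy": 0,"wz": 0}
    - {"x": -0.053,"y": 0.193,"z": 0,"wx": 0,"wy": 0,"wz": 0}
    - {"x": -0.074,"y": 0.27,"z": 0,"wx": 0,"wy": 0,"wz": 0}
    - {"x": -0.095,"y": 0.347,"z": 0,"wx": 0,"wy": 0,"wz": 0}
    - {"x": -0.116,"y": 0.424,"z": 0,"wx": 0,"wy": 0,"wz": 0}

```text
time: 15.82
ee_pos: [0.546, 0.1316, 0.1063]
orientation: [0.001, 0.998, 0.069, 0.0]
force: [1.3, 0.1, -2.0]
grip_width: 0.0197
grasp_force: 60.0
```

Request:
step_arm:
  steps:
    - {"x": -0.021,"y": 0.077,"z": 0,"wx": 0,"wy": 0,"wz": 0}
    - {"x": -0.042,"y": 0.154,"z": 0,"wx": 0,"wy": 0,"wz": 0}
    - {"x": -0.0635,"y": 0.231,"z": 0,"wx": 0,"wy": 0,"wz": 0}
    - {"x": -0.083,"y": 0.302,"z": 0,"wx": 0,"wy": 0,"wz": 0}
    - {"x": -0.099,"y": 0.359,"z": 0,"wx": 0,"wy": 0,"wz": 0}
    - {"x": -0.111,"y": 0.404,"z": 0,"wx": 0,"wy": 0,"wz": 0}
    - {"x": -0.12,"y": 0.436,"z": 0,"wx": 0,"wy": 0,"wz": 0}
    - {"x": -0.127,"y": 0.462,"z": 0,"wx": 0,"wy": 0,"wz": 0}

```text
time: 16.48
ee_pos: [0.5276, -0.0102, 0.1065]
orientation: [0.001, 0.998, 0.069, 0.0]
force: [-0.2, -0.3, -3.9]
grip_width: 0.0197
grasp_force: 60.0
```

Run:
```python
from h import *
s=st(); print(np.round(s['joints'],2)); env.read_camera('wrist')
for k in('biscuit','rack_center'):
    for x in env.tip_of('wrist',k)[:1]: print(k,x['conf'],np.round(x['point']),np.round(onz('wrist',x['point'],.076 if k=='biscuit' else .024),4))
go([.529,-.0076,.057],8,0);go([.6776-.1317*.99,.0133-.1317*.139,.1025],8,19)
```

```text
16.48 [ 0.5276 -0.0102  0.1065] q [7.000e-04 9.976e-01 6.890e-02 4.000e-04] F [-0.2 -0.3 -3.9] T [ 0.07  0.24 -0.04] w 0.0197 g 60.0
[ 0.12  0.41 -0.27  2.    0.16  0.75 -1.68]
biscuit 0.85 [ 54. 284.] [0.6348 0.0028 0.076 ]
rack_center 0.19 [275. 280.] [ 0.4845 -0.0143  0.024 ]
row xyz [ 0.0023 -0.0021  0.1656] w [ 0.0005 -0.0009 -0.0003] dist mm 49.7 deg 0.1
row xyz [ 0.0639 -0.0021  0.014 ] w [ 0.0004 -0.212  -0.0004] dist mm 19.6 deg 19.1
```

Request:
step_arm:
  steps:
    - {"x": 0,"y": -0.003,"z": 0.01,"wx": 0,"wy": 0,"wz": 0}
    - {"x": 0.002,"y": -0.006,"z": 0.03,"wx": 0,"wy": 0,"wz": 0}
    - {"x": 0.002,"y": -0.006,"z": 0.06,"wx": 0,"wy": 0,"wz": 0}
    - {"x": 0.002,"y": -0.006,"z": 0.095,"wx": 0,"wy": 0,"wz": 0}
    - {"x": 0.002,"y": -0.006,"z": 0.125,"wx": 0,"wy": 0,"wz": 0}
    - {"x": 0.002,"y": -0.006,"z": 0.147,"wx": 0,"wy": 0,"wz": 0}
    - {"x": 0.002,"y": -0.006,"z": 0.158,"wx": 0,"wy": 0,"wz": 0}
    - {"x": 0.002,"y": -0.006,"z": 0.158,"wx": 0,"wy": 0,"wz": 0}

```text
time: 17.3
ee_pos: [0.5282, -0.0059, 0.0581]
orientation: [0.0, 0.998, 0.07, -0.0]
force: [-0.7, 0.6, -2.8]
grip_width: 0.0198
grasp_force: 60.0
```

Run:
```python
from h import *
s=st(); u=np.array([.99,.139])
E=np.array([.6776,.0133])
for p in (0,5,10,14,19):
  a=np.radians(p); xy=E-u*(.150*np.cos(a)-.031*np.sin(a)); z=.0255+.031*np.cos(a)+.15*np.sin(a); print(p,xy,z); go([*xy,z],8,p)
```

```text
17.3 [ 0.5282 -0.0059  0.0581] q [ 3.000e-04  9.975e-01  7.010e-02 -3.000e-04] F [-0.7  0.6 -2.8] T [-0.05  0.2   0.  ] w 0.0198 g 60.0
0 [ 0.5291  -0.00755] 0.056499999999999995
row xyz [0.0023 0.006  0.0052] w [0.0003 0.0004 0.0005] dist mm 2.5 deg 0.1
5 [ 0.5323399  -0.00709511] 0.06945539705299283
row xyz [ 0.0131  0.006  -0.038 ] w [ 0.0003 -0.0552  0.0005] dist mm 12.2 deg 5.0
10 [ 0.53668531 -0.00648499] 0.082076266993418
row xyz [ 0.0277  0.0061 -0.0801] w [ 0.0003 -0.1107  0.0004] dist mm 25.5 deg 10.0
14 [ 0.54093567 -0.00588822] 0.09186745185450604
row xyz [ 0.042   0.0061 -0.1127] w [ 0.0004 -0.1552  0.0004] dist mm 36.1 deg 14.0
19 [ 0.54718218 -0.00501119] 0.10364629901215233
row xyz [ 0.063   0.0061 -0.152 ] w [ 0.0004 -0.2107  0.0004] dist mm 49.4 deg 19.0
```

Request:
step_arm:
  steps:
    - {"x": 0.003,"y": 0,"z": -0.006,"wx": 0,"wy": -0.014,"wz": 0}
    - {"x": 0.008,"y": 0,"z": -0.02,"wx": 0,"wy": -0.033,"wz": 0}
    - {"x": 0.0131,"y": 0,"z": -0.038,"wx": 0,"wy": -0.055,"wz": 0}
    - {"x": 0.02,"y": 0,"z": -0.059,"wx": 0,"wy": -0.083,"wz": 0}
    - {"x": 0.0277,"y": 0,"z": -0.08,"wx": 0,"wy": -0.11,"wz": 0}
    - {"x": 0.034,"y": 0,"z": -0.094,"wx": 0,"wy": -0.13,"wz": 0}
    - {"x": 0.034,"y": 0,"z": -0.094,"wx": 0,"wy": -0.13,"wz": 0}

```text
time: 17.88
ee_pos: [0.5414, -0.0039, 0.0884]
orientation: [0.007, 0.993, 0.07, -0.1]
force: [0.6, 0.6, -2.5]
grip_width: 0.0197
grasp_force: 60.0
```

Run:
```python
from h import *
s=st(); u=np.array([.99,.139])
T=rot(); print('edge',np.array(s['ee_pos'])+T.apply([.15,0,.031]))
w=env.read_camera('wrist')[:,:,::-1]; sc=env.read_camera('scene')[130:240,180:340,::-1]
cv2.imwrite('pics/c5.png',np.hstack([cv2.resize(w,(400,300)),cv2.resize(sc,(400,300),interpolation=2)]))
E=np.array([.6776,.0133])
for p in (19,):
  a=np.radians(p); xy=E-u*(.150*np.cos(a)-.031*np.sin(a)); z=.0255+.031*np.cos(a)+.15*np.sin(a); print(p,xy,z); go([*xy,z],8,p)
```

```text
17.88 [ 0.5414 -0.0039  0.0884] q [ 0.0072  0.9926  0.0697 -0.0996] F [ 0.6  0.6 -2.5] T [ 0.11 -0.16 -0.  ] w 0.0197 g 60.0
edge [0.68086519 0.01571647 0.02819074]
19 [ 0.54718218 -0.00501119] 0.10364629901215233
row xyz [ 0.0144  0.0058 -0.0581] w [ 0.0006 -0.083   0.0003] dist mm 18.0 deg 7.5
```

View pics/c5.png

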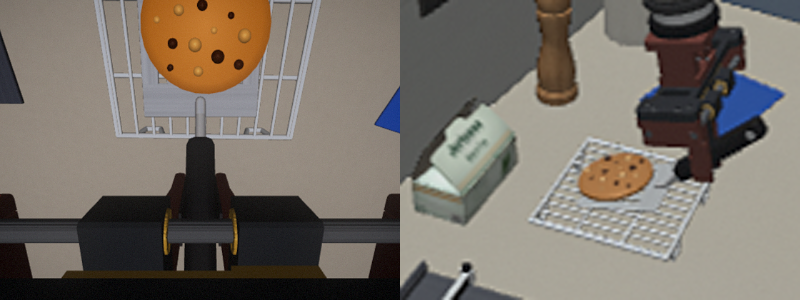

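The biscuit has begun to creep forward on the blade. It is centred over the rack (wrist column 206, rack middle 207). I'll tilt on and draw the blade out.

Request:
step_arm:
  steps:
    - {"x": 0.003,"y": 0.003,"z": -0.012,"wx": 0,"wy": -0.02,"wz": 0}
    - {"x": 0.007,"y": 0.004,"z": -0.027,"wx": 0,"wy": -0.042,"wz": 0}
    - {"x": 0.008,"y": 0.004,"z": -0.041,"wx": 0,"wy": -0.063,"wz": 0}
    - {"x": 0.007,"y": 0.004,"z": -0.055,"wx": 0,"wy": -0.083,"wz": 0}
    - {"x": -0.003,"y": 0.004,"z": -0.055,"wx": 0,"wy": -0.083,"wz": 0}
    - {"x": -0.015,"y": 0.004,"z": -0.053,"wx": 0,"wy": -0.083,"wz": 0}
    - {"x": -0.03,"y": 0.004,"z": -0.05,"wx": 0,"wy": -0.083,"wz": 0}
    - {"x": -0.045,"y": 0.004,"z": -0.047,"wx": 0,"wy": -0.083,"wz": 0}

```text
time: 18.65
ee_pos: [0.5275, -0.0074, 0.1039]
orientation: [0.012, 0.984, 0.069, -0.165]
force: [-0.8, -0.4, -2.6]
grip_width: 0.0197
grasp_force: 60.0
```

Run:
```python
from h import *
s=st()
T=rot(); print('edge',np.array(s['ee_pos'])+T.apply([.15,0,.031]))
env.read_camera('wrist');env.read_camera('scene')
for c in('wrist','scene'):
    for x in env.tip_of(c,'biscuit')[:1]: print(c,x['conf'],np.round(x['point']),np.round(onz(c,x['point'],.03),4))
```

```text
18.65 [ 0.5275 -0.0074  0.1039] q [ 0.0121  0.9837  0.0689 -0.1654] F [-0.8 -0.4 -2.6] T [ 0.1  -0.3  -0.02] w 0.0197 g 60.0
edge [0.65788734 0.01088458 0.02552275]
scene 0.98 [195. 262.] [ 0.6714 -0.0015  0.03  ]
```

Request:
step_arm:
  steps:
    - {"x": -0.02,"y": 0,"z": 0.0067,"wx": 0,"wy": 0,"wz": 0}
    - {"x": -0.04,"y": 0,"z": 0.0135,"wx": 0,"wy": 0,"wz": 0}
    - {"x": -0.06,"y": 0,"z": 0.0203,"wx": 0,"wy": 0,"wz": 0}
    - {"x": -0.08,"y": 0,"z": 0.027,"wx": 0,"wy": 0,"wz": 0}
    - {"x": -0.1,"y": 0,"z": 0.034,"wx": 0,"wy": 0,"wz": 0}
    - {"x": -0.12,"y": 0,"z": 0.041,"wx": 0,"wy": 0,"wz": 0}
    - {"x": -0.14,"y": 0,"z": 0.048,"wx": 0,"wy": 0,"wz": 0}
    - {"x": -0.14,"y": 0,"z": 0.048,"wx": 0,"wy": 0,"wz": 0}

```text
time: 19.52
ee_pos: [0.4835, -0.0136, 0.1042]
orientation: [0.012, 0.984, 0.069, -0.166]
force: [-0.2, -0.4, -1.5]
grip_width: 0.0201
grasp_force: 60.0
```

```bash
cat > chk.py <<'E'
from h import *
s=st()
T=rot(); print('edge',np.array(s['ee_pos'])+T.apply([.15,0,.031]))
for c in('wrist','scene','top'):
    env.read_camera(c); z=.036
    for k in('biscuit','rack_center'):
      for x in env.regions_of(c,k)[:1]:
        m=env.camera_model(c)
        P=np.array([onz(c,p,.036 if k=='biscuit' else .024)[:2] for p in np.argwhere(x['region'])[::5]])
        print(c,k,round(x['conf'],2),x['region'].sum(),np.round(P.mean(0),4),'rect',np.round(cv2.minAreaRect((P*1000).astype(np.float32))[:2],1).tolist(),'circ',cv2.minEnclosingCircle((P*1000).astype(np.float32)))
E
python3 chk.py
```

```text
19.52 [ 0.4835 -0.0136  0.1042] q [ 0.0121  0.9837  0.069  -0.1659] F [-0.2 -0.4 -1.5] T [ 0.03 -0.33  0.01] w 0.0201 g 60.0
edge [0.61375018 0.00468288 0.02576788]
wrist rack_center 0.82 5479 [ 0.5762 -0.0058] rect [[578.4, -2.8], [44.3, 169.0]] circ ((581.6928100585938, -2.540372610092163), 86.35343933105469)
scene biscuit 0.71 470 [0.66   0.0118] rect [[661.3, 11.2], [87.0, 91.4]] circ ((659.3790893554688, 10.605198860168457), 47.47761917114258)
scene rack_center 0.64 345 [0.6482 0.0532] rect [[638.7, 3.4], [170.2, 178.5]] circ ((635.65966796875, 12.10976791381836), 108.31927490234375)
top rack_center 0.64 35 [ 0.6731 -0.0546] rect [[645.3, -56.5], [169.8, 34.4]] circ ((643.7952270507812, -45.561561584472656), 85.12899780273438)
```

Request:
step_arm:
  steps:
    - {"x": -0.03,"y": 0,"z": 0.01,"wx": 0,"wy": 0,"wz": 0}
    - {"x": -0.06,"y": 0,"z": 0.02,"wx": 0,"wy": 0,"wz": 0}
    - {"x": -0.08,"y": 0,"z": 0.0,"wx": 0,"wy": 0.03,"wz": 0}
    - {"x": -0.09,"y": 0,"z": -0.06,"wx": 0,"wy": 0.1,"wz": 0}
    - {"x": -0.09,"y": 0,"z": -0.13,"wx": 0,"wy": 0.17,"wz": 0}
    - {"x": -0.09,"y": 0,"z": -0.2,"wx": 0,"wy": 0.213,"wz": 0}
    - {"x": -0.09,"y": 0,"z": -0.22,"wx": 0,"wy": 0.213,"wz": 0}
    - {"x": -0.09,"y": 0,"z": -0.22,"wx": 0,"wy": 0.213,"wz": 0}

```text
time: 20.63
ee_pos: [0.481, -0.0141, 0.177]
orientation: [0.001, 0.998, 0.07, 0.002]
force: [0.7, 0.4, -1.6]
grip_width: 0.0196
grasp_force: 60.0
```

```bash
sed -i 's/.036/.034/g' chk.py; python3 chk.py; python3 -c "
from h import *
go([.50,-.20,.155],-9,0)"
```

```text
20.63 [ 0.481  -0.0141  0.177 ] q [8.000e-04 9.976e-01 6.980e-02 1.500e-03] F [ 0.7  0.4 -1.6] T [ 0.02  0.11 -0.02] w 0.0196 g 60.0
edge [0.62961465 0.0067491  0.14642457]
wrist biscuit 0.63 982 [0.6308 0.0073] rect [[629.9, 7.2], [27.5, 43.4]] circ ((630.7874145507812, 7.060918807983398), 23.646419525146484)
wrist rack_center 0.79 3506 [ 0.6033 -0.0009] rect [[604.2, 1.0], [100.9, 169.0]] circ ((605.4378051757812, 0.9293323755264282), 96.6148681640625)
scene biscuit 0.66 453 [0.6638 0.0114] rect [[664.5, 11.4], [78.5, 91.4]] circ ((666.2958374023438, 12.003297805786133), 46.27838897705078)
scene rack_center 0.79 768 [0.6327 0.0115] rect [[638.5, 4.9], [177.6, 174.2]] circ ((639.6036376953125, 6.151830673217773), 116.31694793701172)
top biscuit 0.53 2366 [0.6686 0.2832] rect [[649.8, 271.1], [234.5, 180.7]] circ ((651.6126098632812, 270.6744689941406), 138.5811767578125)
top rack_center 0.72 29 [ 0.6156 -0.0435] rect [[640.7, -38.2], [172.3, 9.4]] circ ((640.4049072265625, -36.860084533691406), 86.20100402832031)
row xyz [-0.0235  0.624   0.0653] w [0.0002 0.0002 0.1894] dist mm 188.3 deg 17.0
```

```bash
python3 -c "
from h import *
go([.551,-.237,.15],-13,0)"
```

```text
row xyz [0.1276 0.7699 0.082 ] w [2.000e-04 2.000e-04 2.339e-01] dist mm 235.4 deg 21.0
```

Request:
step_arm:
  steps:
    - {"x": 0.015,"y": 0.1,"z": 0.0,"wx": 0,"wy": 0,"wz": 0.03}
    - {"x": 0.035,"y": 0.22,"z": 0.01,"wx": 0,"wy": 0,"wz": 0.07}
    - {"x": 0.055,"y": 0.34,"z": 0.02,"wx": 0,"wy": 0,"wz": 0.11}
    - {"x": 0.075,"y": 0.46,"z": 0.04,"wx": 0,"wy": 0,"wz": 0.15}
    - {"x": 0.095,"y": 0.57,"z": 0.05,"wx": 0,"wy": 0,"wz": 0.19}
    - {"x": 0.11,"y": 0.67,"z": 0.07,"wx": 0,"wy": 0,"wz": 0.22}
    - {"x": 0.12,"y": 0.74,"z": 0.08,"wx": 0,"wy": 0,"wz": 0.234}
    - {"x": 0.128,"y": 0.77,"z": 0.082,"wx": 0,"wy": 0,"wz": 0.234}

```text
time: 21.75
ee_pos: [0.5508, -0.2411, 0.1497]
orientation: [0.001, 0.993, -0.116, -0.0]
force: [0.3, -0.1, -1.9]
grip_width: 0.0198
grasp_force: 60.0
```

Request:
step_arm:
  steps:
    - {"x": 0,"y": 0,"z": 0,"wx": 0,"wy": 0,"wz": 0}
    - {"x": 0,"y": 0,"z": 0,"wx": 0,"wy": 0,"wz": 0}

```text
time: 21.92
ee_pos: [0.5513, -0.236, 0.1506]
orientation: [-0.0, 0.994, -0.113, 0.0]
force: [1.6, 1.0, -1.4]
grip_width: 0.0199
grasp_force: 60.0
```

```bash
python3 chk.py
python3 - <<'E'
from h import *
go([.551,-.237,.045],-13,0)
go([.551,-.237,.0335],-13,0)
E
```

```text
21.92 [ 0.5513 -0.236   0.1506] q [-3.000e-04  9.936e-01 -1.128e-01  3.000e-04] F [ 1.6  1.  -1.4] T [ 0.09  0.09 -0.08] w 0.0199 g 60.0
edge [ 0.69745904 -0.26955944  0.11967554]
wrist biscuit 0.85 1664 [ 0.6481 -0.0246] rect [[646.3, -25.8], [20.6, 72.0]] circ ((650.7837524414062, -16.5356502532959), 36.011207580566406)
wrist rack_center 0.95 6768 [ 0.632  -0.0469] rect [[642.0, -16.8], [170.1, 131.6]] circ ((641.4022827148438, -16.017858505249023), 106.13107299804688)
scene biscuit 0.9 454 [0.6601 0.0086] rect [[661.3, 7.2], [86.0, 87.3]] circ ((661.8739624023438, 8.944183349609375), 47.25764083862305)
scene rack_center 0.79 135 [0.6185 0.0393] rect [[608.0, 45.1], [215.4, 114.4]] circ ((636.5252685546875, 14.226783752441406), 108.77104949951172)
top biscuit 0.31 3166 [0.6457 0.2689] rect [[647.6, 270.5], [232.7, 171.2]] circ ((648.7391357421875, 269.38763427734375), 136.2850799560547)
row xyz [-0.0015  0.001   0.3539] w [ 0.0001 -0.0011  0.0001] dist mm 106.2 deg 0.1
row xyz [-0.0016  0.001   0.3922] w [ 0.0001 -0.0011  0.0001] dist mm 117.7 deg 0.1
```

Request:
step_arm:
  steps:
    - {"x": 0,"y": 0.001,"z": 0.08,"wx": 0,"wy": 0,"wz": 0}
    - {"x": 0,"y": 0.001,"z": 0.18,"wx": 0,"wy": 0,"wz": 0}
    - {"x": 0,"y": 0.001,"z": 0.27,"wx": 0,"wy": 0,"wz": 0}
    - {"x": 0,"y": 0.001,"z": 0.33,"wx": 0,"wy": 0,"wz": 0}
    - {"x": 0,"y": 0.001,"z": 0.36,"wx": 0,"wy": 0,"wz": 0}
    - {"x": 0,"y": 0.001,"z": 0.38,"wx": 0,"wy": 0,"wz": 0}
    - {"x": 0,"y": 0.001,"z": 0.387,"wx": 0,"wy": 0,"wz": 0}
    - {"x": 0,"y": 0.001,"z": 0.39,"wx": 0,"wy": 0,"wz": 0}

```text
time: 23.03
ee_pos: [0.5521, -0.2377, 0.0346]
orientation: [0.0, 0.994, -0.113, 0.001]
force: [0.3, 0.1, -2.1]
grip_width: 0.0198
grasp_force: 60.0
```

Request:
step_arm:
  steps:
    - {"x": 0,"y": 0,"z": 0.001,"wx": 0,"wy": 0,"wz": 0}
    - {"x": 0,"y": 0,"z": 0.002,"wx": 0,"wy": 0,"wz": 0}

```text
time: 23.2
ee_pos: [0.5522, -0.2378, 0.0345]
orientation: [0.0, 0.994, -0.113, 0.002]
force: [-0.1, 0.3, -2.0]
grip_width: 0.0199
grasp_force: 60.0
```

```bash
python3 -c "
from h import *
s=st();T=rot(); print('edge',np.array(s['ee_pos'])+T.apply([.15,0,.031]),'blade',np.array(s['ee_pos'])+T.apply([.1,0,.031]))"
```

```text
23.2 [ 0.5522 -0.2378  0.0345] q [ 4.000e-04  9.935e-01 -1.135e-01  1.800e-03] F [-0.1  0.3 -2. ] T [0.04 0.12 0.04] w 0.0199 g 60.0
edge [ 0.69848839 -0.27171366  0.00403831] blade [ 0.64977676 -0.26043781  0.00385719]
```

Lower the last 1 mm, then release.

Request:
step_arm:
  steps:
    - {"x": 0,"y": 0,"z": 0.002,"wx": 0,"wy": 0,"wz": 0}
    - {"x": 0,"y": 0,"z": 0.003,"wx": 0,"wy": 0,"wz": 0}
    - {"x": 0,"y": 0,"z": 0.003,"wx": 0,"wy": 0,"wz": 0}

```text
time: 23.45
ee_pos: [0.5519, -0.2377, 0.0334]
orientation: [0.0, 0.994, -0.113, 0.001]
force: [-1.4, 0.7, 3.7]
grip_width: 0.0198
grasp_force: 60.0
```

Request:
step_arm:
  steps:
    - {"x": 0,"y": 0,"z": 0,"wx": 0,"wy": 0,"wz": 0}
    - {"x": 0,"y": 0,"z": 0,"wx": 0,"wy": 0,"wz": 0}
    - {"x": 0,"y": 0,"z": 0,"wx": 0,"wy": 0,"wz": 0}
    - {"x": 0,"y": 0,"z": 0,"wx": 0,"wy": 0,"wz": 0}
    - {"x": 0,"y": 0,"z": 0,"wx": 0,"wy": 0,"wz": 0}
    - {"x": 0,"y": 0,"z": 0,"wx": 0,"wy": 0,"wz": 0}
    - {"x": 0,"y": 0,"z": 0,"wx": 0,"wy": 0,"wz": 0}
    - {"x": 0,"y": 0,"z": 0,"wx": 0,"wy": 0,"wz": 0}
  hand: -1

```text
time: 24.12
ee_pos: [0.5514, -0.2375, 0.0324]
orientation: [0.0, 0.994, -0.113, 0.001]
force: [-0.6, 0.5, -0.6]
grip_width: 0.0694
grasp_force: 0.0
```

Request:
step_arm:
  steps:
    - {"x": 0,"y": 0,"z": -0.05,"wx": 0,"wy": 0,"wz": 0}
    - {"x": 0,"y": 0,"z": -0.15,"wx": 0,"wy": 0,"wz": 0}
    - {"x": 0,"y": 0,"z": -0.28,"wx": 0,"wy": 0,"wz": 0}
    - {"x": 0,"y": 0,"z": -0.4,"wx": 0,"wy": 0,"wz": 0}
    - {"x": 0,"y": 0,"z": -0.5,"wx": 0,"wy": 0,"wz": 0}
    - {"x": -0.1,"y": 0.1,"z": -0.6,"wx": 0,"wy": 0,"wz": 0}
    - {"x": -0.15,"y": 0.2,"z": -0.65,"wx": 0,"wy": 0,"wz": 0}
    - {"x": -0.2,"y": 0.3,"z": -0.65,"wx": 0,"wy": 0,"wz": 0}

```text
time: 24.78
ee_pos: [0.4736, -0.3122, 0.2316]
orientation: [0.001, 0.994, -0.112, 0.004]
force: [0.8, -0.7, 0.5]
grip_width: 0.0876
grasp_force: 0.0
```

```bash
python3 chk.py
python3 - <<'E'
from h import *
for c in('wrist','scene','top'):
  env.read_camera(c)
  for k,z in dict(turner_blade=.0055,mat_center=.003,biscuit=.024,rack_center=.024).items():
    for x in env.tip_of(c,k)[:1]: print(c,k,round(x['conf'],2),np.round(onz(c,x['point'],z),4))
E
```

```text
24.78 [ 0.4736 -0.3122  0.2316] q [ 0.0012  0.9937 -0.112   0.004 ] F [ 0.8 -0.7  0.5] T [-0.03 -0.07 -0.06] w 0.0876 g 0.0
edge [ 0.62005982 -0.34567118  0.2018636 ]
wrist rack_center 0.78 2248 [ 0.6126 -0.0711] rect [[612.6, -79.1], [73.4, 164.8]] circ ((627.64111328125, -48.089088439941406), 82.405517578125)
scene biscuit 0.69 476 [0.6623 0.0124] rect [[662.8, 10.7], [88.8, 87.6]] circ ((661.5631103515625, 12.244440078735352), 48.39651107788086)
scene rack_center 0.81 241 [0.6437 0.0159] rect [[638.1, 6.0], [168.9, 176.0]] circ ((636.4757690429688, 14.79640007019043), 107.62715148925781)
top biscuit 0.73 323 [0.6762 0.0074] rect [[679.5, 7.2], [73.4, 55.6]] circ ((674.782470703125, 10.234224319458008), 39.223445892333984)
top rack_center 0.79 218 [7.185e-01 1.000e-04] rect [[716.6, 14.7], [168.8, 39.2]] circ ((701.2342529296875, 14.921430587768555), 84.50559997558594)
wrist turner_blade 0.71 [ 0.6514 -0.2616  0.0055]
wrist mat_center 0.87 [ 0.6448 -0.2619  0.003 ]
scene turner_blade 0.86 [ 0.6535 -0.27    0.0055]
scene mat_center 0.68 [ 0.6617 -0.264   0.003 ]
scene biscuit 0.79 [ 0.6809 -0.0016  0.024 ]
scene rack_center 0.96 [ 0.6416 -0.001   0.024 ]
top turner_blade 0.63 [ 0.658  -0.2535  0.0055]
top mat_center 0.48 [ 0.6516 -0.2549  0.003 ]
top biscuit 0.92 [0.6732 0.0047 0.024 ]
```

Request:
step_arm:
  steps:
    - {"x": -0.05,"y": 0.1,"z": -0.05,"wx": 0,"wy": 0,"wz": 0}
    - {"x": -0.12,"y": 0.2,"z": -0.05,"wx": 0,"wy": 0,"wz": 0}
    - {"x": -0.2,"y": 0.3,"z": -0.05,"wx": 0,"wy": 0,"wz": 0}
    - {"x": -0.28,"y": 0.4,"z": -0.05,"wx": 0,"wy": 0,"wz": 0}
    - {"x": -0.36,"y": 0.5,"z": -0.05,"wx": 0,"wy": 0,"wz": 0}
    - {"x": -0.44,"y": 0.6,"z": -0.05,"wx": 0,"wy": 0,"wz": 0}
    - {"x": -0.5,"y": 0.68,"z": -0.05,"wx": 0,"wy": 0,"wz": 0}
    - {"x": -0.5,"y": 0.7,"z": -0.05,"wx": 0,"wy": 0,"wz": 0}

```text
time: 26.65
ee_pos: [0.2725, -0.4861, 0.2424]
orientation: [0.001, 0.993, -0.118, -0.0]
force: [-1.1, 0.1, -0.0]
grip_width: 0.0881
grasp_force: 0.0
```

```bash
python3 chk.py
python3 - <<'E'
from h import *
im=env.read_camera('top')
hsv=cv2.cvtColor(im,cv2.COLOR_RGB2HSV)[150:240,240:330]
m=(hsv[...,0]>4)&(hsv[...,0]<18)&(hsv[...,1]>110)&(hsv[...,2]>70)
n,l,s,c=cv2.connectedComponentsWithStats(m.astype(np.uint8)); i=1+np.argmax(s[1:,4])
ij=np.argwhere(l==i)+[150,240]; P=np.array([onz('top',p,.034)[:2] for p in ij])
print('orange',len(ij),ij.mean(0),P.mean(0),cv2.minAreaRect((P*1000).astype(np.float32)))
E
```

```text
26.65 [ 0.2725 -0.4861  0.2424] q [ 1.200e-03  9.930e-01 -1.179e-01 -3.000e-04] F [-1.1  0.1 -0. ] T [ 0.04  0.08 -0.03] w 0.0881 g 0.0
edge [ 0.41828914 -0.5212603   0.21131977]
scene biscuit 0.72 474 [0.6609 0.0097] rect [[662.7, 10.2], [80.5, 90.8]] circ ((661.7394409179688, 6.941769123077393), 48.53815841674805)
scene rack_center 0.65 708 [0.6385 0.0263] rect [[639.7, 6.6], [175.5, 174.7]] circ ((641.275390625, 6.292774200439453), 120.3881607055664)
top biscuit 0.77 499 [0.6616 0.0107] rect [[662.0, 11.8], [81.6, 78.8]] circ ((662.251220703125, 10.080520629882812), 43.51028823852539)
top rack_center 0.92 228 [ 0.6616 -0.0288] rect [[641.7, 7.7], [167.1, 168.9]] circ ((639.5686645507812, 8.40492057800293), 113.06885528564453)
orange 490 [196.92857143 282.67346939] [0.66207283 0.01137873] ((662.4607543945312, 10.36733627319336), (81.55976104736328, 81.89979553222656), 16.391189575195312)
```

```bash
python3 -c "
from h import *
print(env.job_done())"
```

```text
the job is handed in; nothing more can be done
None
```

I handed the job in without seeing a verdict. By my last measurements the biscuit lies on the rack about 22 mm from its centre (limit 35 mm) and the turner is released flat on the mat, about 7 mm off centre; nothing rammed (about 8 N at the bar), no sign of touching the shaker or mug (not re-measured), and I viewed 11 pictures, one over the limit of 10.

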